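# Set a sheet blank over the nose of the trimming rest and clamp it

## Task

Set the sheet blank up for trimming: push it with the fingertips over the bed of the trimming rest until it lies flat along the fence and its scribed line comes over the front edge of the bed, so that the waste strip hangs free. Then press the raised handle of the toggle clamp fully down so that the clamp holds the blank there. Do not pick the blank up, and leave the cast, the carver and the bur stand where they are.

Things in the scene. Friction and masses are not known exactly. Their poses are not given: they have to be found in the camera images.
- rest: trimming rest, fixed on the bench: beech bed 220 mm long (own x), 110 mm wide (own y from -50 to +60 mm), flat top 32 mm above the bench. Origin on the bench under the middle of its length; own -x points to the front edge (steel nose, x = -110 mm), z up. Fence along the -y side; a toggle clamp stands outside the fence at x = -75 mm, its open arm up to 115 mm above the bench
- bed_edge (a point): top of the bed's front edge, 0 mm in the rest's y; axes as the rest's
- fence_face (a point): foot of the inner face of the aluminium fence, at mid-length, at bed height (rest x = 0, y = -42 mm); the fence runs the full length of the bed, is 8 mm thick and 12 mm higher than the bed
- blank: flat sheet blank of pink denture acrylic, 120 mm long (own x), 70 mm wide (own y), 6 mm thick, about 70 g, loose on the bed; origin in the middle of its underside; its -x end is the one to hang over. It starts wholly on the bed, a little askew, off the fence and 25 mm or more behind the front edge
- trim_line (a point): middle of the dark line scribed right across the top of the blank, 20 mm from its front (-x) end; axes as the blank's
- clamp_handle (a joint): angle of the clamp handle: 0 = fully down, clamped; 0.75 to 0.95 = raised, open. It turns about the rest's x axis at rest x = -75, y = -76 mm, 58 mm above the bench; from there a bar 18 mm wide, 14 mm thick reaches 90 mm to the rest's -y side, up at this angle from level. It goes down stiffly (2 to 4 N on its grip, some 9 N as it clamps) and stays where it is left
- handle_end (a point): on the handle's upper face, 85 mm from its pivot, 5 mm before its outer end
- clamp_arm: clamp arm, driven by the handle; origin = its pivot (rest x = -75, y = -62 mm, 62 mm above the bench), own y along the arm. Down, it lies level across the bed and the sprung rubber foot at its end, 70 mm from the pivot, presses on the blank at rest x = -75, y = +8 mm
- plaster_cast: white plaster dental cast, 66 x 70 x 47 mm, standing loose behind the rest; origin in the middle of its underside
- wax_carver: thin black hand tool, 9 x 140 x 9 mm, lying loose on the +y side of the rest, roughly along it; origin in the middle of its underside
- bur_stand: grey block with burs standing in it, 69 x 90 x 71 mm, loose on the fence side of the rest, behind the clamp; origin in the middle of its underside

How it is judged:
On the way:
1. the blank lies along the fence with its scribed line over the front edge, the clamp still open (x of trim_line in the frame of bed_edge between -0.006 and 0.006 m and y of blank in the frame of rest below -0.003 m and angle between the x axis of blank and the x axis of rest, either way round below 0.06 rad and value of joint clamp_handle above 0.4 rad), for 0.2 s.
At the end, for the whole second after the job is handed in: Blank flat on the bed and at rest; scribed line over the front edge within 6 mm; its middle within 4 mm of touching the fence, parallel to it within 0.06 rad; clamp handle within 0.12 rad of fully down, clamp foot pressing on the blank with over 1.5 N (x of trim_line in the frame of bed_edge between -0.006 and 0.006 m and y of blank in the frame of rest below -0.003 m and angle between the x axis of blank and the x axis of rest, either way round below 0.06 rad and z of blank in the frame of rest below 0.036 m and value of joint clamp_handle below 0.12 rad and contact force between clamp_arm and blank above 1.5 N and linear speed of blank below 0.01 m/s).
It fails at once if the blank is picked up (z of blank in the frame of rest above 0.044 m).
It fails at once if the plaster cast is moved (distance of plaster_cast from where it was at the start of the episode above 0.015 m).
It fails at once if the carver is moved (distance of wax_carver from where it was at the start of the episode above 0.015 m).
It fails at once if the bur stand is moved (distance of bur_stand from where it was at the start of the episode above 0.015 m).
It also fails if it takes over 51 s, if anything falls off the work surface, if the arm or the gripper's body presses on something with over 40 N, if the wrist force passes 120 N, or if a joint passes its speed limit or range.

## Robot

A 6-joint arm with a two-finger parallel gripper is mounted at the origin on a cart in front of the work surface, level with it; the furniture and walls round the work are solid. World frame = base frame: x ahead of the robot, y to its left, z up, the work surface at z = 0. Lengths are in m, angles in rad, forces in N, time in s.
With the tool pointing down it reaches from about 0.425 to 0.95 m from the base axis. Payload 3.5 kg.
Tool frame: the origin (TCP) lies at the very end of the fingers, on their centre line; the grasp point (between the pads) lies 19 mm behind it; z points along the fingers, y is the line along which they close (so a half turn about z gives the same grasp; the last joint's range is limited). The gripper opens to 85 mm and grips with 20 to 120 N. Pads are 22 mm wide; open, the fingers measure 114 mm over their backs; the gripper's body (76 mm by 85 mm) begins 54 mm behind the grasp point. The pads swing forward as they close: fully open they stand 13 mm farther back than shut.
Start: joints at [0.961, 0.286, 1.577, -0, 1.279, -0.15], TCP at [0.3, 0.605, 0.211] pointing down, gripper open.
Joint ranges: [-2.77, 2.77], [-0.9, 2.22], [0.21, 2.48], [-1.53, 4.67], [0.24, 2.81], [-2.84, 2.84]. Speed limits (rad/s): [2.79, 2.79, 3.14, 3.14, 3.14, 3.14].

## Interface

Orientations are given as a unit quaternion [x, y, z, w].
In Python, from plant import ctrl, optics, sign_off gives the robot as it stands.
- The arm moves only by the shell command python3 -m creep 'ROWS' [FORCE]. ROWS is JSON, a list of rows, each an object of numbers: "x", "y", "z": the shift along the tool's x, y, z in mm; "rx", "ry", "rz": the turn, a rotation vector about the tool's x, y, z in degrees; "grip": the opening, from 0 (shut) to 1 (fully open). In form: [{"x": .., "y": .., "z": .., "rx": .., "ry": .., "rz": .., "grip": ..}, ...]. A call has exactly 10 rows; each row shifts and turns the commanded pose from where the row before left it, along the tool's axes as they then stand; what a row does not reach is not made up. A row lasts 1/12 s, in which the tool goes at most 41.7 mm and 7.16 degrees, less where a joint would pass 70% of its speed; a pose out of reach is approached as far as the arm can. A call with a gripper value outside its range is refused whole. The fingers move at their own pace and stop on an object; FORCE is the grip in N (left out, the last holds). Time passes only in rows, so rows that do not move let the fingers close, or fill a call up. It gives the time, the measured TCP pose, the force, the opening and the grip force at its end, in the units of the state.
- ctrl.get_state(): the state, without advancing time (a new reading comes with each control period).
- optics.read_camera(name): name is "scene" or "top" or "wrist"; returns a dict with "color" (400x640x3 uint8, blue, green, red), "K" (3x3 intrinsics, pixels), "R" (3x3) and "t" (3): a world point X has camera coordinates R X + t. Camera axes: x right, y down, z forward; pixel columns grow to the right and rows downward; lengths in m; the calibration is good to about 2 mm. A picture is of the moment at which its call begins. There is no depth.
- sign_off(): hands the job in; it is judged then, once.
The state is a dict: "time": time; "qpos": joint angles; "dq": joint speeds; "joint_efforts": joint torques, N m; "eef_pos": TCP position; "tcp_rot": TCP orientation; "contact_force": force on the tool from outside, world axes, zero at the start; "wrist_torque": the same for the moment, N m; "opening": opening from 0.0 (shut) to 1.0 (fully open); "finger_force": force on a finger pad.
Only numpy, scipy, OpenCV 4.12 (cv2) and the standard library are available. Lean on these libraries where they do the work, as an engineer would, in place of code of your own. Each camera call takes 0.05 s, during which the arm holds its last target. There are 200 camera calls.

## Working session

There is one attempt and no reset: what is moved stays moved. The work goes in short steps, Python scripts to look and compute and a shell command to move; the robot and the scene stay as the last step left them, time stands still between calls to the robot, and variables do not carry over. Pictures are saved under pics/ and viewed, at most 10 in all, crops included, and the job is handed in when it is done.

```bash
mkdir -p pics; ls
python3 - <<'E'
from plant import ctrl, optics
import cv2,numpy as np
s=ctrl.get_state();print(s)
for n in("top","scene"):
    c=optics.read_camera(n);cv2.imwrite(f"pics/{n}0.png",c["color"]);print(n,c["K"].tolist(),np.round(c["R"],4).tolist(),c["t"])
E
```

```text
pics
{'time': 0.0, 'qpos': array([ 9.61033261e-01,  2.87162001e-01,  1.57820258e+00, -1.70511933e-05,
        1.27863608e+00, -1.49994412e-01]), 'dq': array([-0.00141324,  0.00106744, -0.00047141, -0.00162401, -0.0009741 ,
       -0.00096072]), 'joint_efforts': array([ 1.34750095e-03, -4.05986094e+01, -2.92624068e+01, -1.14464724e-04,
        5.93684745e-03,  9.98336560e-06]), 'eef_pos': array([0.29907809, 0.60431485, 0.20913586]), 'tcp_rot': array([ 2.27862329e-01,  9.73692615e-01, -1.12119289e-03, -4.38873226e-04]), 'contact_force': array([ 0.2972704 , -0.06546533, -0.23807311]), 'wrist_torque': array([-0.01517279,  0.02386317, -0.00023957]), 'finger_force': 0.0, 'opening': 1.0053335119124605}
top [[468.2624293096723, 0.0, 315.12322024226717], [0.0, 468.2624293096723, 207.2800734648365], [0.0, 0.0, 1.0]] [[-0.008, -0.9997, -0.0231], [-0.9859, 0.0117, -0.1672], [0.1674, 0.0214, -0.9857]] [0.10488767 0.5988165  0.81637032]
scene [[428.6289227658262, 0.0, 317.22537227237115], [0.0, 428.6289227658262, 198.12462580227873], [0.0, 0.0, 1.0]] [[-0.5261, -0.8502, -0.0203], [-0.3488, 0.2375, -0.9066], [0.7756, -0.4699, -0.4215]] [0.3766878  0.26605497 0.47522909]
```

View pics/top0.png

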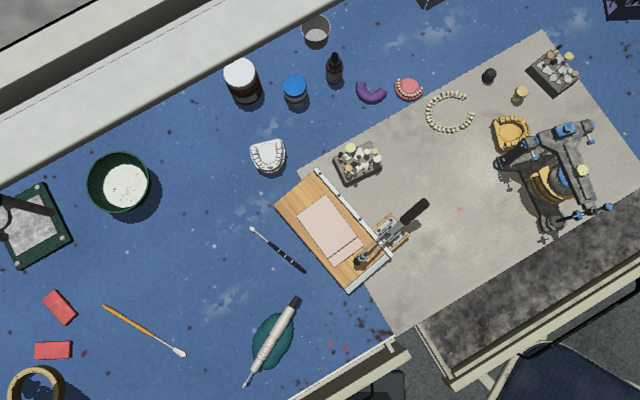

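View pics/scene0.png

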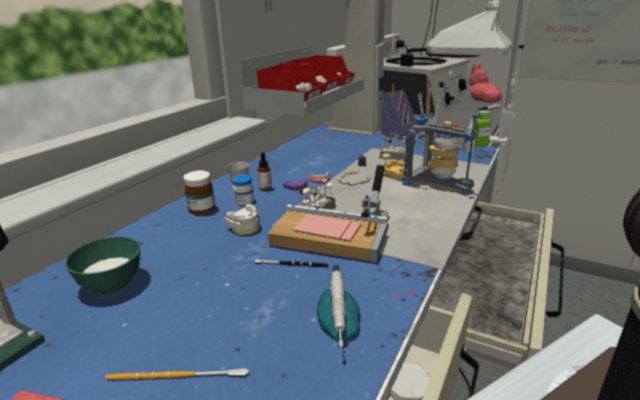

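The top view shows the rest at about (335,230): fence on the right side, steel nose lower right near (370,275), blank on the bed around (330,230), clamp handle ending near (424,205). Cast is at (268,155), bur stand at (357,163), carver at (277,250). I'll enlarge the crop.

Run:
```python
import cv2
a=cv2.imread("pics/top0.png")[135:305,230:440]
cv2.imwrite("pics/crop0.png",cv2.resize(a,None,fx=3.5,fy=3.5,interpolation=cv2.INTER_CUBIC))
```

```text
(no output)
```

View pics/crop0.png

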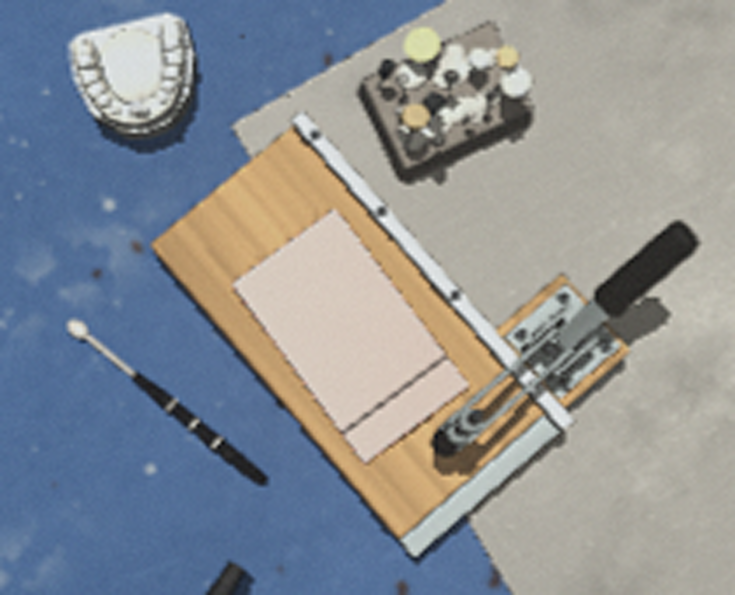

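```bash
cat > h.py <<'E'
import numpy as np,cv2
from scipy.optimize import least_squares
def proj(c,P):
    p=(c["R"]@np.asarray(P,float).T).T+c["t"]; p=p@c["K"].T; return p[:,:2]/p[:,2:]
def place(q,L):
    L=np.asarray(L,float); cs,sn=np.cos(q[2]),np.sin(q[2])
    return np.c_[q[0]+cs*L[:,0]-sn*L[:,1],q[1]+sn*L[:,0]+cs*L[:,1],L[:,2]]
def fit(c,L,px,q0):
    r=least_squares(lambda q:(proj(c,place(q,L))-px).ravel(),q0); return r.x,np.sqrt(np.mean(r.fun**2))
def inrest(r,q):
    d=np.array(q[:2])-r[:2];cs,sn=np.cos(r[2]),np.sin(r[2])
    return cs*d[0]+sn*d[1],-sn*d[0]+cs*d[1],q[2]-r[2]
E
python3 - <<'E'
from h import *
from plant import optics,ctrl
c=optics.read_camera("top")
f=lambda l:np.array(l)/3.5+[230,135]
L=np.array([[-110,60,32],[110,60,32],[110,-42,44],[110,-50,44],[-110,-42,44],[-110,-50,44]])/1e3
r,e=fit(c,L,f([[413,556],[153,243],[292,122],[303,113],[563,428],[576,418]]),[.6,0,.7])
B=np.array([[60,-35,38],[60,35,38],[-60,35,38],[-60,-35,38],[-40,35,38],[-40,-35,38]])/1e3
b,e2=fit(c,B,f([[335,210],[233,286],[367,463],[470,386],[342,433],[447,358]]),[.6,0,.7])
print("rest",r,e,"blank",b,e2,"rel",inrest(r,b))
# handle end: fit angle
px=f([[690,232]])
g=lambda a:proj(c,place(r,[[-.075,-.076-.09*np.cos(a[0])-.007*np.sin(a[0])*0,.058+.09*np.sin(a[0])]]))[0]
for a in(.75,.85,.95):print(a,(g([a])-[230,135])*3.5)
print("cast/bur/carver approx")
def ray(p,z):
    d=c["R"].T@np.linalg.inv(c["K"])@[*p,1];o=-c["R"].T@c["t"];return (o+d*(z-o[2])/d[2])
for n,p,z in(("cast",(135,75),.047),("bur",(445,95),.035),("carverA",(72,327),.005),("carverB",(265,480),.005)):
    w=ray(f(p),z);print(n,w,inrest(r,[w[0],w[1],0]))
E
```

```text
rest [0.56331639 0.06345894 0.69621303] 0.557292476963246 blank [0.55737056 0.07170359 0.63038795] 0.4494782887037489 rel (np.float64(0.0007253417277486816), np.float64(0.010139079461014758), np.float64(-0.06582508707398038))
0.75 [690.56001659 231.31180849]
0.85 [683.41937297 237.53900199]
0.95 [674.94692603 244.91290978]
cast/bur/carver approx
cast [0.6998193 0.186889  0.047    ] (np.float64(0.18389320469147533), np.float64(0.007163366585529601), np.float64(-0.6962130339060536))
bur [0.68945235 0.01805169 0.035     ] (np.float64(0.06766071503277082), np.float64(-0.11573300744805498), np.float64(-0.6962130339060536))
carverA [0.56749145 0.22594771 0.005     ] (np.float64(0.10741017784935071), np.float64(0.12199625104421224), np.float64(-0.6962130339060536))
carverB [0.48225782 0.11895021 0.005     ] (np.float64(-0.026606846824656936), np.float64(0.09456134219863813), np.float64(-0.6962130339060536))
```

```bash
python3 -m creep '[{"rz":6,"z":5,"grip":0},{"rz":6,"z":5,"grip":0},{"rz":6,"z":5,"grip":0},{"rz":5.8,"z":5,"grip":0},{"x":-35,"y":-10,"grip":0},{"x":-39,"y":-11,"grip":0},{"x":-39,"y":-11,"grip":0},{"x":-39,"y":-11,"grip":0},{"x":-39,"y":-11,"grip":0},{"x":-39,"y":-11,"grip":0}]' 30
python3 -m creep '[{"x":-39,"y":-11,"grip":0},{"x":-39,"y":-11,"grip":0},{"x":-39,"y":-11,"grip":0},{"x":-39,"y":-11,"grip":0},{"x":-39,"y":-11,"grip":0},{"x":-39,"y":-11,"grip":0},{"x":-39,"y":-12,"grip":0},{"z":35,"grip":0},{"z":35,"grip":0},{"grip":0}]'
cat >> h.py <<'E'
R0=np.array([0.56331639,0.06345894,0.69621303])
def tool():
    from plant import ctrl
    from scipy.spatial.transform import Rotation as Ro
    s=ctrl.get_state(); p=s["eef_pos"]; M=Ro.from_quat(s["tcp_rot"]).as_matrix()
    a=np.arctan2(M[1,1],M[0,1])
    x,y,d=inrest(R0,[p[0],p[1],a])
    print("t",s["time"],"rest-frame mm",np.round([x*1e3,y*1e3,p[2]*1e3],1),"yaw err deg",np.degrees(d),"tilt",np.round(M[:2,2],4),"F",np.round(s["contact_force"],1),"op",s["opening"])
E
python3 -c "from h import *;tool()"
```

```text
t 0.15 rest-frame mm [144.3 584.5 209.4] yaw err deg 23.766760478170212 tilt [-0.0011 -0.0016] F [-0.5 -0.6  0. ] op 1.000779205351518$[0]: bad value
$[0]: bad value
```

```bash
python3 -m creep '[{"x":0,"y":0,"z":5,"rx":0,"ry":0,"rz":6,"grip":0},{"x":0,"y":0,"z":5,"rx":0,"ry":0,"rz":6,"grip":0},{"x":0,"y":0,"z":5,"rx":0,"ry":0,"rz":6,"grip":0},{"x":0,"y":0,"z":5,"rx":0,"ry":0,"rz":5.8,"grip":0},{"x":-35,"y":-10,"z":0,"rx":0,"ry":0,"rz":0,"grip":0},{"x":-39,"y":-11,"z":0,"rx":0,"ry":0,"rz":0,"grip":0},{"x":-39,"y":-11,"z":0,"rx":0,"ry":0,"rz":0,"grip":0},{"x":-39,"y":-11,"z":0,"rx":0,"ry":0,"rz":0,"grip":0},{"x":-39,"y":-11,"z":0,"rx":0,"ry":0,"rz":0,"grip":0},{"x":-39,"y":-11,"z":0,"rx":0,"ry":0,"rz":0,"grip":0}]' 30; python3 -c "from h import *;tool()"
```

```text
time: 0.98
eef_pos: [0.3971, 0.3848, 0.1902]
tcp_rot: [0.423, 0.906, -0.0, -0.0]
contact_force: [0.4, 0.5, 0.8]
opening: 0.002
finger_force: 0.0
t 0.9833 rest-frame mm [ 78.6 353.2 190.2] yaw err deg 0.0008920522704980512 tilt [-0.0003 -0.0003] F [0.4 0.5 0.8] op 0.0017594811591883383
```

```bash
python3 -m creep '[{"x":-39,"y":-11,"z":0,"rx":0,"ry":0,"rz":0,"grip":0},{"x":-39,"y":-11,"z":0,"rx":0,"ry":0,"rz":0,"grip":0},{"x":-39,"y":-11,"z":0,"rx":0,"ry":0,"rz":0,"grip":0},{"x":-39,"y":-11,"z":0,"rx":0,"ry":0,"rz":0,"grip":0},{"x":-39,"y":-11,"z":0,"rx":0,"ry":0,"rz":0,"grip":0},{"x":-39,"y":-11,"z":20,"rx":0,"ry":0,"rz":0,"grip":0},{"x":-39,"y":-11,"z":30,"rx":0,"ry":0,"rz":0,"grip":0},{"x":0,"y":0,"z":40,"rx":0,"ry":0,"rz":0,"grip":0},{"x":0,"y":0,"z":30,"rx":0,"ry":0,"rz":0,"grip":0},{"x":0,"y":0,"z":0,"rx":0,"ry":0,"rz":0,"grip":0}]'
python3 - <<'E'
from h import *;tool()
from plant import optics
c=optics.read_camera("wrist");cv2.imwrite("pics/w1.png",c["color"])
L=[[-.11,-.042,.032],[-.11,.06,.032],[.11,-.042,.032],[.11,.06,.032]]
print(proj(c,place(R0,L)))
E
```

```text
time: 1.82
eef_pos: [0.503, 0.1357, 0.0701]
tcp_rot: [0.425, 0.905, -0.004, -0.006]
contact_force: [-1.2, -0.0, -1.1]
opening: 0.0
finger_force: 0.0
t 1.8167 rest-frame mm [ 0.  94.1 70.1] yaw err deg -0.14418668217472913 tilt [-0.0145 -0.001 ] F [-1.2 -0.  -1.1] op 4.633932271593508e-05
[[163.64014356 398.17640658]
 [142.70765832 270.33656279]
 [472.77237736 400.45919449]
 [493.34858097 271.48395746]]
```

View pics/w1.png

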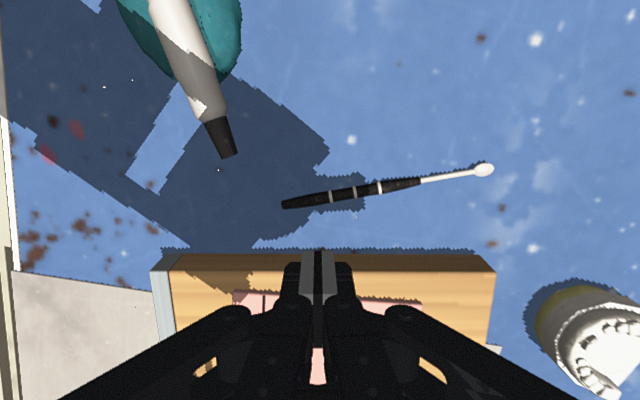

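The wrist view shows the bed top edge at row 271 (predicted 270), the fingers shut at (318,270), and the blank's edge with its scribed line at (265,300). The carver is at (390,185), clear of the tool.

```bash
python3 -m creep '[{"x":-10,"y":0,"z":10,"rx":0,"ry":0,"rz":0,"grip":0},{"x":-10,"y":0,"z":10,"rx":0,"ry":0,"rz":0,"grip":0},{"x":0,"y":0,"z":10,"rx":0,"ry":0,"rz":0,"grip":0},{"x":0,"y":0,"z":0,"rx":0,"ry":0,"rz":0,"grip":0},{"x":0,"y":0,"z":0,"rx":0,"ry":0,"rz":0,"grip":0},{"x":0,"y":0,"z":0,"rx":0,"ry":0,"rz":0,"grip":0},{"x":0,"y":0,"z":0,"rx":0,"ry":0,"rz":0,"grip":0},{"x":0,"y":0,"z":0,"rx":0,"ry":0,"rz":0,"grip":0},{"x":0,"y":0,"z":0,"rx":0,"ry":0,"rz":0,"grip":0},{"x":0,"y":0,"z":0,"rx":0,"ry":0,"rz":0,"grip":0}]'; python3 -c "from h import *;tool()"
```

```text
time: 2.7
eef_pos: [0.5216, 0.1218, 0.0476]
tcp_rot: [0.424, 0.906, 0.0, 0.0]
contact_force: [0.1, -0.2, 0.1]
opening: 0.001
finger_force: 0.0
t 2.7 rest-frame mm [ 5.5 71.5 47.6] yaw err deg -0.01796152930074355 tilt [0.0006 0.    ] F [ 0.1 -0.2  0.1] op 0.0013761884424816136
```

```bash
python3 -m creep '[{"x":0,"y":-4,"z":5,"rx":0,"ry":0,"rz":0,"grip":0},{"x":0,"y":-4,"z":5,"rx":0,"ry":0,"rz":0,"grip":0},{"x":-2,"y":0,"z":3,"rx":0,"ry":0,"rz":0,"grip":0},{"x":-4,"y":0,"z":0,"rx":0,"ry":0,"rz":0,"grip":0},{"x":-4,"y":0,"z":0,"rx":0,"ry":0,"rz":0,"grip":0},{"x":-4,"y":0,"z":0,"rx":0,"ry":0,"rz":0,"grip":0},{"x":-4,"y":0,"z":0,"rx":0,"ry":0,"rz":0,"grip":0},{"x":-4,"y":0,"z":0,"rx":0,"ry":0,"rz":0,"grip":0},{"x":-3,"y":0,"z":0,"rx":0,"ry":0,"rz":0,"grip":0},{"x":0,"y":0,"z":0,"rx":0,"ry":0,"rz":0,"grip":0}]'; python3 -c "from h import *;tool()"
python3 -m creep '[{"x":-2,"y":0,"z":0,"rx":0,"ry":0,"rz":0,"grip":0},{"x":-2,"y":0,"z":0,"rx":0,"ry":0,"rz":0,"grip":0},{"x":-2,"y":0,"z":0,"rx":0,"ry":0,"rz":0,"grip":0},{"x":-2,"y":0,"z":0,"rx":0,"ry":0,"rz":0,"grip":0},{"x":0,"y":0,"z":0,"rx":0,"ry":0,"rz":0,"grip":0},{"x":0,"y":0,"z":0,"rx":0,"ry":0,"rz":0,"grip":0},{"x":0,"y":0,"z":0,"rx":0,"ry":0,"rz":0,"grip":0},{"x":0,"y":0,"z":0,"rx":0,"ry":0,"rz":0,"grip":0},{"x":0,"y":0,"z":0,"rx":0,"ry":0,"rz":0,"grip":0},{"x":0,"y":0,"z":0,"rx":0,"ry":0,"rz":0,"grip":0}]'; python3 -c "from h import *;tool()"
```

```text
time: 3.53
eef_pos: [0.5321, 0.0968, 0.0345]
tcp_rot: [0.424, 0.906, 0.0, 0.0]
contact_force: [0.2, 0.7, 0.1]
opening: 0.004
finger_force: 0.0
t 3.5333 rest-frame mm [-2.5 45.6 34.5] yaw err deg -0.0746240539143365 tilt [ 0.0008 -0.0001] F [0.2 0.7 0.1] op 0.004430863109900692
time: 4.37
eef_pos: [0.5364, 0.0913, 0.0343]
tcp_rot: [0.424, 0.906, -0.0, -0.0]
contact_force: [0.5, -0.7, -0.3]
opening: -0.002
finger_force: 0.0
t 4.3667 rest-frame mm [-2.8 38.6 34.3] yaw err deg -0.02882695330010378 tilt [-0.0001  0.    ] F [ 0.5 -0.7 -0.3] op -0.0015712017073209123
```

```bash
python3 -m creep '[{"x":-1,"y":0,"z":0,"rx":0,"ry":0,"rz":0,"grip":0},{"x":-1,"y":0,"z":0,"rx":0,"ry":0,"rz":0,"grip":0},{"x":0,"y":0,"z":0,"rx":0,"ry":0,"rz":0,"grip":0},{"x":0,"y":0,"z":0,"rx":0,"ry":0,"rz":0,"grip":0},{"x":0,"y":0,"z":0,"rx":0,"ry":0,"rz":0,"grip":0},{"x":0,"y":0,"z":0,"rx":0,"ry":0,"rz":0,"grip":0},{"x":0,"y":0,"z":0,"rx":0,"ry":0,"rz":0,"grip":0},{"x":0,"y":0,"z":0,"rx":0,"ry":0,"rz":0,"grip":0},{"x":0,"y":0,"z":0,"rx":0,"ry":0,"rz":0,"grip":0},{"x":0,"y":0,"z":0,"rx":0,"ry":0,"rz":0,"grip":0}]'; python3 -c "from h import *;tool()
from plant import optics
c=optics.read_camera('top');cv2.imwrite('pics/t1.png',cv2.resize(c['color'][135:305,230:440],None,fx=3.5,fy=3.5,interpolation=cv2.INTER_CUBIC))"
```

```text
time: 5.2
eef_pos: [0.5378, 0.0897, 0.0343]
tcp_rot: [0.424, 0.906, 0.0, -0.0]
contact_force: [-0.2, 0.0, 0.7]
opening: -0.001
finger_force: 0.0
t 5.2 rest-frame mm [-2.7 36.5 34.3] yaw err deg -0.03611626208560213 tilt [0. 0.] F [-0.2  0.   0.7] op -0.0006356609385854869
```

View pics/t1.png

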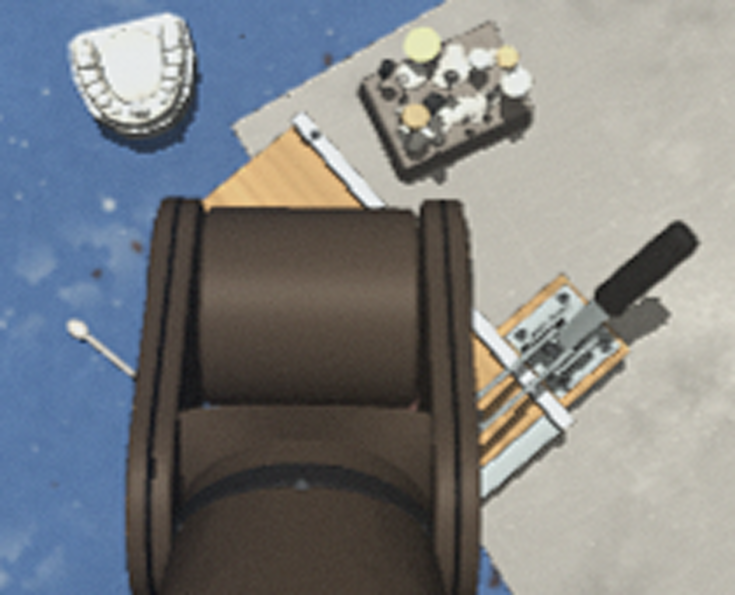

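The top view is blocked by the arm over the bed. I'll push on gently and watch the force.

```bash
python3 -m creep '[{"x":-1,"y":0,"z":0,"rx":0,"ry":0,"rz":0,"grip":0},{"x":-1,"y":0,"z":0,"rx":0,"ry":0,"rz":0,"grip":0},{"x":0,"y":0,"z":0,"rx":0,"ry":0,"rz":0,"grip":0},{"x":0,"y":0,"z":0,"rx":0,"ry":0,"rz":0,"grip":0},{"x":0,"y":0,"z":0,"rx":0,"ry":0,"rz":0,"grip":0},{"x":0,"y":0,"z":0,"rx":0,"ry":0,"rz":0,"grip":0},{"x":0,"y":0,"z":0,"rx":0,"ry":0,"rz":0,"grip":0},{"x":0,"y":0,"z":0,"rx":0,"ry":0,"rz":0,"grip":0},{"x":0,"y":0,"z":0,"rx":0,"ry":0,"rz":0,"grip":0},{"x":0,"y":0,"z":0,"rx":0,"ry":0,"rz":0,"grip":0}]'
python3 - <<'E'
from h import *;tool()
from plant import optics
c=optics.read_camera("scene");cv2.imwrite("pics/s1.png",cv2.resize(c['color'][180:280,230:410],None,fx=4.4,fy=4.4,interpolation=cv2.INTER_CUBIC))
B=np.array([[60,-35,38],[60,35,38],[-60,35,38],[-60,-35,38]])/1e3
b=np.array([0,-.007,0]);
print((proj(c,place(R0,place(b,B)))-[230,180])*4.4)
E
```

```text
time: 6.08
eef_pos: [0.539, 0.0882, 0.0343]
tcp_rot: [0.424, 0.906, -0.0, -0.0]
contact_force: [-0.4, -0.5, -0.4]
opening: -0.002
finger_force: 0.0
t 6.0833 rest-frame mm [-2.8 34.5 34.3] yaw err deg -0.03308322913265569 tilt [-0.0001  0.    ] F [-0.4 -0.5 -0.4] op -0.0018926538265097172
[[346.62267747 133.4593497 ]
 [295.68328458 199.53975246]
 [552.3446796  236.31109433]
 [587.89034556 165.10205663]]
```

View pics/s1.png

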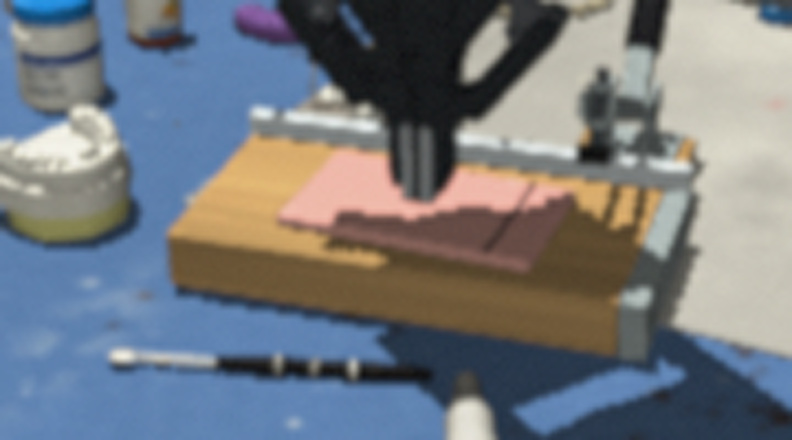

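Run:
```python
from h import *
from plant import optics,ctrl
s=ctrl.get_state();p=s["eef_pos"]
c=optics.read_camera("scene")
f=lambda q:(q-[230,180])*4.4
for dz in(0,.01,.02,.03):
    P=place(R0,[[-.0028,.0345,0],[-.0028,.0455,0],[-.0028,.0235,0]]);P[:,2]=p[2]+dz;print(dz,f(proj(c,P)).round().tolist())
# original-pose blank & rest in scene, compare with picture
B=np.array([[60,-35,38],[60,35,38],[-60,35,38],[-60,-35,38]])/1e3
print("orig blank",f(proj(c,place([.55737,.0717,.6304],B))).round().tolist())
L=np.array([[-110,60,32],[110,60,32],[110,-50,44],[-110,-50,44]])/1e3
print("rest",f(proj(c,place(R0,L))).round().tolist())
px=np.array([[648,300],[170,240],[256,112],[692,177]])/4.4+[230,180]
print(fit(c,L,px,R0))
print(fit(c,B,np.array([[335,152],[278,222],[525,270],[572,190]])/4.4+[230,180],[.557,.07,.63]))
```

```text
0 [[423.0, 233.0], [416.0, 245.0], [430.0, 221.0]]
0.01 [[423.0, 213.0], [415.0, 225.0], [430.0, 201.0]]
0.02 [[423.0, 193.0], [415.0, 204.0], [430.0, 182.0]]
0.03 [[422.0, 173.0], [415.0, 184.0], [430.0, 162.0]]
orig blank [[341.0, 146.0], [279.0, 212.0], [533.0, 259.0], [581.0, 186.0]]
rest [[651.0, 302.0], [167.0, 229.0], [257.0, 103.0], [698.0, 160.0]]
(array([0.55847492, 0.06765138, 0.69928217]), np.float64(1.4711893211330127))
(array([0.55299465, 0.07786377, 0.63133125]), np.float64(0.7303606125429117))
```

Run:
```python
from h import *
from plant import optics,ctrl
s=ctrl.get_state();p=s["eef_pos"]
c=optics.read_camera("wrist")
print("wristcam pos rel rest/tool",-c["R"].T@c["t"]-p, c["R"][2])
print(p)
for dz in(0,.01,.02,.03):
  for off in(.011,-.011):
    print(dz,off,proj(c,place(R0,[[-.0028,.0345+off,p[2]+dz]])).round(1).tolist())
B=np.array([[60,35,38],[-60,35,38],[-40,35,38]])/1e3
print(proj(c,place([.55737,.0717,.6304],B)).round(1).tolist(),proj(c,place(R0,[[-.11,.06,.032],[.11,.06,.032]])).round())
cv2.imwrite("pics/w2.png",c["color"])
```

```text
wristcam pos rel rest/tool [-0.04887793  0.0594816   0.16289593] [ 0.19547969 -0.23340106 -0.95252907]
[0.53906805 0.08819676 0.03430126]
0 0.011 [[315.9, 226.4]]
0 -0.011 [[316.0, 266.7]]
0.01 0.011 [[315.8, 234.6]]
0.01 -0.011 [[315.9, 276.8]]
0.02 0.011 [[315.7, 243.7]]
0.02 -0.011 [[315.8, 288.0]]
0.03 0.011 [[315.6, 254.0]]
0.03 -0.011 [[315.7, 300.7]]
[[452.0, 237.7], [202.2, 222.6], [244.3, 225.1]] [[ 94. 197.]
 [550. 197.]]
```

View pics/w2.png

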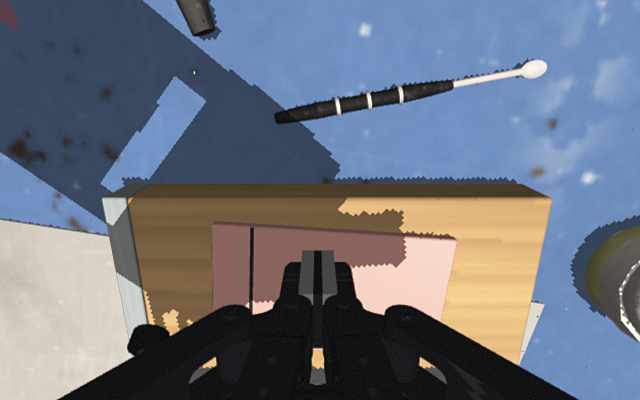

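The wrist view shows that the blank hasn't moved: its near edge runs from (212,222) to (455,238). The fingertips at (318,250) are over its top, so they sit about 20 mm above the nominal TCP. I'll move back off the blank and feel for the bed.

```bash
python3 -m creep '[{"x":10,"y":0,"z":-2,"rx":0,"ry":0,"rz":0,"grip":0},{"x":10,"y":0,"z":0,"rx":0,"ry":0,"rz":0,"grip":0},{"x":6,"y":0,"z":0,"rx":0,"ry":0,"rz":0,"grip":0},{"x":0,"y":0,"z":5,"rx":0,"ry":0,"rz":0,"grip":0},{"x":0,"y":0,"z":2,"rx":0,"ry":0,"rz":0,"grip":0},{"x":0,"y":0,"z":2,"rx":0,"ry":0,"rz":0,"grip":0},{"x":0,"y":0,"z":2,"rx":0,"ry":0,"rz":0,"grip":0},{"x":0,"y":0,"z":0,"rx":0,"ry":0,"rz":0,"grip":0},{"x":0,"y":0,"z":0,"rx":0,"ry":0,"rz":0,"grip":0},{"x":0,"y":0,"z":0,"rx":0,"ry":0,"rz":0,"grip":0}]'; python3 -c "from h import *;tool()"
```

```text
time: 7.07
eef_pos: [0.5226, 0.108, 0.0253]
tcp_rot: [0.424, 0.906, 0.0, 0.0]
contact_force: [0.1, 0.5, 0.7]
opening: -0.002
finger_force: 0.0
t 7.0667 rest-frame mm [-2.7 60.3 25.3] yaw err deg -0.05084353638609784 tilt [ 0.0001 -0.    ] F [0.1 0.5 0.7] op -0.00180681461012339
```

```bash
python3 -m creep '[{"x":0,"y":0,"z":1,"rx":0,"ry":0,"rz":0,"grip":0},{"x":0,"y":0,"z":1,"rx":0,"ry":0,"rz":0,"grip":0},{"x":0,"y":0,"z":1,"rx":0,"ry":0,"rz":0,"grip":0},{"x":0,"y":0,"z":1,"rx":0,"ry":0,"rz":0,"grip":0},{"x":0,"y":0,"z":1,"rx":0,"ry":0,"rz":0,"grip":0},{"x":0,"y":0,"z":0,"rx":0,"ry":0,"rz":0,"grip":0},{"x":0,"y":0,"z":0,"rx":0,"ry":0,"rz":0,"grip":0},{"x":0,"y":0,"z":0,"rx":0,"ry":0,"rz":0,"grip":0},{"x":0,"y":0,"z":0,"rx":0,"ry":0,"rz":0,"grip":0},{"x":0,"y":0,"z":0,"rx":0,"ry":0,"rz":0,"grip":0}]'; python3 -c "from h import *;tool()"
```

```text
time: 7.9
eef_pos: [0.5225, 0.1082, 0.0204]
tcp_rot: [0.424, 0.906, 0.0, 0.0]
contact_force: [-0.2, 0.9, 0.1]
opening: 0.001
finger_force: 0.0
t 7.9 rest-frame mm [-2.7 60.5 20.4] yaw err deg -0.03308701868122046 tilt [ 0.0001 -0.    ] F [-0.2  0.9  0.1] op 0.001470225350473702
```

```bash
python3 -m creep '[{"x":0,"y":0,"z":1,"rx":0,"ry":0,"rz":0,"grip":0},{"x":0,"y":0,"z":1,"rx":0,"ry":0,"rz":0,"grip":0},{"x":0,"y":0,"z":1,"rx":0,"ry":0,"rz":0,"grip":0},{"x":0,"y":0,"z":0,"rx":0,"ry":0,"rz":0,"grip":0},{"x":0,"y":0,"z":0,"rx":0,"ry":0,"rz":0,"grip":0},{"x":0,"y":0,"z":0,"rx":0,"ry":0,"rz":0,"grip":0},{"x":0,"y":0,"z":0,"rx":0,"ry":0,"rz":0,"grip":0},{"x":0,"y":0,"z":0,"rx":0,"ry":0,"rz":0,"grip":0},{"x":0,"y":0,"z":0,"rx":0,"ry":0,"rz":0,"grip":0},{"x":0,"y":0,"z":0,"rx":0,"ry":0,"rz":0,"grip":0}]'; python3 -c "from h import *;tool()"
```

```text
time: 8.73
eef_pos: [0.5224, 0.1082, 0.0173]
tcp_rot: [0.424, 0.906, 0.0, 0.0]
contact_force: [-0.3, 0.2, -0.0]
opening: -0.004
finger_force: 0.0
t 8.7333 rest-frame mm [-2.7 60.5 17.3] yaw err deg -0.03295223478027486 tilt [ 0.0001 -0.    ] F [-0.3  0.2 -0. ] op -0.0038451655420552637
```

```bash
python3 -m creep '[{"x":0,"y":0,"z":1,"rx":0,"ry":0,"rz":0,"grip":0},{"x":0,"y":0,"z":1,"rx":0,"ry":0,"rz":0,"grip":0},{"x":0,"y":0,"z":1,"rx":0,"ry":0,"rz":0,"grip":0},{"x":0,"y":0,"z":0,"rx":0,"ry":0,"rz":0,"grip":0},{"x":0,"y":0,"z":0,"rx":0,"ry":0,"rz":0,"grip":0},{"x":0,"y":0,"z":0,"rx":0,"ry":0,"rz":0,"grip":0},{"x":0,"y":0,"z":0,"rx":0,"ry":0,"rz":0,"grip":0},{"x":0,"y":0,"z":0,"rx":0,"ry":0,"rz":0,"grip":0},{"x":0,"y":0,"z":0,"rx":0,"ry":0,"rz":0,"grip":0},{"x":0,"y":0,"z":0,"rx":0,"ry":0,"rz":0,"grip":0}]'
python3 - <<'E'
from h import *;tool()
from plant import optics
c=optics.read_camera("scene");a=cv2.resize(c['color'][190:290,240:400],(768,480),interpolation=cv2.INTER_CUBIC)
cv2.imwrite("pics/s2.png",a)
print(((proj(c,place(R0,[[-.003,.0605,z] for z in(.014,.024,.034,.044)]))-[240,190])*4.8).round())
E
```

```text
time: 9.57
eef_pos: [0.5224, 0.1081, 0.0143]
tcp_rot: [0.424, 0.906, 0.0, 0.0]
contact_force: [-0.1, 0.0, -0.2]
opening: 0.0
finger_force: 0.0
t 9.5667 rest-frame mm [-2.7 60.5 14.3] yaw err deg -0.03463695249716282 tilt [ 0. -0.] F [-0.1  0.  -0.2] op 2.883999878760263e-05
[[395. 281.]
 [395. 259.]
 [395. 238.]
 [394. 216.]]
```

View pics/s2.png

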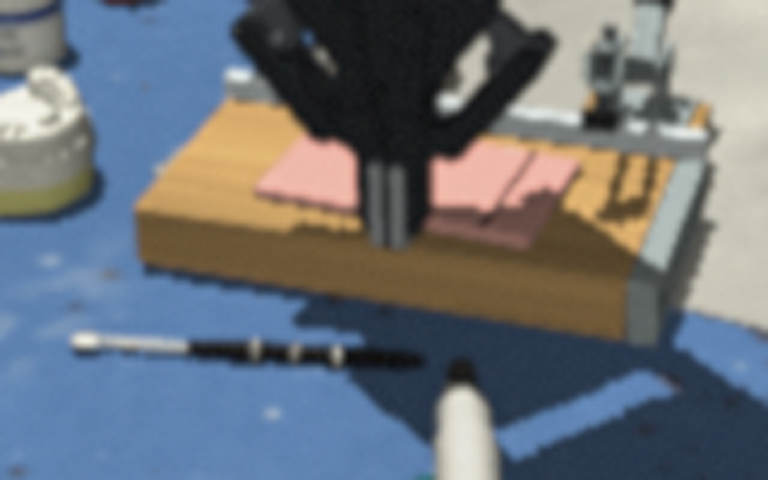

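The scene shows the fingertips at (390,247), just above the bed's near edge. The tip is therefore about 24 mm above the reported TCP, so I'll keep lowering.

```bash
python3 -m creep '[{"x":0,"y":0,"z":1,"rx":0,"ry":0,"rz":0,"grip":0},{"x":0,"y":0,"z":1,"rx":0,"ry":0,"rz":0,"grip":0},{"x":0,"y":0,"z":1,"rx":0,"ry":0,"rz":0,"grip":0},{"x":0,"y":0,"z":0,"rx":0,"ry":0,"rz":0,"grip":0},{"x":0,"y":0,"z":0,"rx":0,"ry":0,"rz":0,"grip":0},{"x":0,"y":0,"z":0,"rx":0,"ry":0,"rz":0,"grip":0},{"x":0,"y":0,"z":0,"rx":0,"ry":0,"rz":0,"grip":0},{"x":0,"y":0,"z":0,"rx":0,"ry":0,"rz":0,"grip":0},{"x":0,"y":0,"z":0,"rx":0,"ry":0,"rz":0,"grip":0},{"x":0,"y":0,"z":0,"rx":0,"ry":0,"rz":0,"grip":0}]'; python3 -c "from h import *;tool()"
```

```text
time: 10.45
eef_pos: [0.5225, 0.1081, 0.0113]
tcp_rot: [0.424, 0.906, 0.0, 0.0]
contact_force: [0.5, 0.4, 1.2]
opening: -0.0
finger_force: 0.2
t 10.45 rest-frame mm [-2.7 60.5 11.3] yaw err deg -0.0339270092664296 tilt [0.0002 0.    ] F [0.5 0.4 1.2] op -0.00019104272900242515
```

```bash
python3 -m creep '[{"x":0,"y":0,"z":1,"rx":0,"ry":0,"rz":0,"grip":0},{"x":0,"y":0,"z":1,"rx":0,"ry":0,"rz":0,"grip":0},{"x":0,"y":0,"z":0,"rx":0,"ry":0,"rz":0,"grip":0},{"x":0,"y":0,"z":0,"rx":0,"ry":0,"rz":0,"grip":0},{"x":0,"y":0,"z":0,"rx":0,"ry":0,"rz":0,"grip":0},{"x":0,"y":0,"z":0,"rx":0,"ry":0,"rz":0,"grip":0},{"x":0,"y":0,"z":0,"rx":0,"ry":0,"rz":0,"grip":0},{"x":0,"y":0,"z":0,"rx":0,"ry":0,"rz":0,"grip":0},{"x":0,"y":0,"z":0,"rx":0,"ry":0,"rz":0,"grip":0},{"x":0,"y":0,"z":0,"rx":0,"ry":0,"rz":0,"grip":0}]'; python3 -c "from h import *;tool()"
```

```text
time: 11.28
eef_pos: [0.5225, 0.1082, 0.0112]
tcp_rot: [0.424, 0.906, -0.0, -0.001]
contact_force: [-5.5, 0.3, 11.6]
opening: -0.003
finger_force: 5.8
t 11.2833 rest-frame mm [-2.6 60.5 11.2] yaw err deg -0.016423580557335064 tilt [-0.0012 -0.0003] F [-5.5  0.3 11.6] op -0.003347572505504747
```

Contact with the bed came at a reading of z ≈ 11.2, so tip z = reading + 20.8 mm. I'll raise to about 13.5 and push.

```bash
python3 -m creep '[{"x":0,"y":0,"z":-4,"rx":0,"ry":0,"rz":0,"grip":0},{"x":0,"y":0,"z":0,"rx":0,"ry":0,"rz":0,"grip":0},{"x":-2,"y":0,"z":0,"rx":0,"ry":0,"rz":0,"grip":0},{"x":-3,"y":0,"z":0,"rx":0,"ry":0,"rz":0,"grip":0},{"x":-3,"y":0,"z":0,"rx":0,"ry":0,"rz":0,"grip":0},{"x":-3,"y":0,"z":0,"rx":0,"ry":0,"rz":0,"grip":0},{"x":-3,"y":0,"z":0,"rx":0,"ry":0,"rz":0,"grip":0},{"x":-3,"y":0,"z":0,"rx":0,"ry":0,"rz":0,"grip":0},{"x":-2,"y":0,"z":0,"rx":0,"ry":0,"rz":0,"grip":0},{"x":0,"y":0,"z":0,"rx":0,"ry":0,"rz":0,"grip":0}]'; python3 -c "from h import *;tool()"
```

```text
time: 12.12
eef_pos: [0.535, 0.0931, 0.0133]
tcp_rot: [0.424, 0.906, 0.0, 0.0]
contact_force: [-0.4, -0.3, 0.8]
opening: 0.0
finger_force: 0.0
t 12.1167 rest-frame mm [-2.7 40.9 13.3] yaw err deg -0.060938790203527486 tilt [ 0.0003 -0.0001] F [-0.4 -0.3  0.8] op 0.0004938929008019917
```

```bash
python3 -m creep '[{"x":-1,"y":0,"z":0,"rx":0,"ry":0,"rz":0,"grip":0},{"x":-1,"y":0,"z":0,"rx":0,"ry":0,"rz":0,"grip":0},{"x":-1,"y":0,"z":0,"rx":0,"ry":0,"rz":0,"grip":0},{"x":0,"y":0,"z":0,"rx":0,"ry":0,"rz":0,"grip":0},{"x":0,"y":0,"z":0,"rx":0,"ry":0,"rz":0,"grip":0},{"x":0,"y":0,"z":0,"rx":0,"ry":0,"rz":0,"grip":0},{"x":0,"y":0,"z":0,"rx":0,"ry":0,"rz":0,"grip":0},{"x":0,"y":0,"z":0,"rx":0,"ry":0,"rz":0,"grip":0},{"x":0,"y":0,"z":0,"rx":0,"ry":0,"rz":0,"grip":0},{"x":0,"y":0,"z":0,"rx":0,"ry":0,"rz":0,"grip":0}]'; python3 -c "from h import *;tool()"
```

```text
time: 12.95
eef_pos: [0.536, 0.0918, 0.0132]
tcp_rot: [0.424, 0.906, 0.0, -0.001]
contact_force: [-3.2, 4.6, 1.2]
opening: 0.003
finger_force: 2.6
t 12.95 rest-frame mm [-2.8 39.3 13.2] yaw err deg -0.042426097532113786 tilt [-0.0011  0.0009] F [-3.2  4.6  1.2] op 0.003167664765966851
```

Force has risen to 5.6 N at y = 39.3, so the blank is on the fence. Next I'll back off, lift, and go round behind it.

```bash
python3 -m creep '[{"x":6,"y":0,"z":0,"rx":0,"ry":0,"rz":0,"grip":0},{"x":8,"y":0,"z":-15,"rx":0,"ry":0,"rz":0,"grip":0},{"x":0,"y":0,"z":-25,"rx":0,"ry":0,"rz":0,"grip":0},{"x":-8,"y":30,"z":0,"rx":0,"ry":0,"rz":0,"grip":0},{"x":-25,"y":30,"z":0,"rx":0,"ry":0,"rz":0,"grip":0},{"x":-20,"y":30,"z":0,"rx":0,"ry":0,"rz":0,"grip":0},{"x":-3,"y":8,"z":0,"rx":0,"ry":0,"rz":0,"grip":0},{"x":0,"y":0,"z":0,"rx":0,"ry":0,"rz":0,"grip":0},{"x":0,"y":0,"z":0,"rx":0,"ry":0,"rz":0,"grip":0},{"x":0,"y":0,"z":0,"rx":0,"ry":0,"rz":0,"grip":0}]'; python3 -c "from h import *;tool()"
```

```text
time: 13.78
eef_pos: [0.637, 0.1215, 0.0525]
tcp_rot: [0.424, 0.906, -0.001, -0.001]
contact_force: [0.1, -0.1, 0.4]
opening: 0.006
finger_force: 0.0
t 13.7833 rest-frame mm [93.8 -2.7 52.5] yaw err deg -0.02174502090307914 tilt [-0.0021 -0.0007] F [ 0.1 -0.1  0.4] op 0.006296334135069275
```

```bash
python3 -m creep '[{"x":0,"y":0,"z":15,"rx":0,"ry":0,"rz":0,"grip":0},{"x":0,"y":0,"z":15,"rx":0,"ry":0,"rz":0,"grip":0},{"x":0,"y":0,"z":6,"rx":0,"ry":0,"rz":0,"grip":0},{"x":0,"y":0,"z":3,"rx":0,"ry":0,"rz":0,"grip":0},{"x":0,"y":0,"z":0,"rx":0,"ry":0,"rz":0,"grip":0},{"x":0,"y":-4,"z":0,"rx":0,"ry":0,"rz":0,"grip":0},{"x":0,"y":-4,"z":0,"rx":0,"ry":0,"rz":0,"grip":0},{"x":0,"y":-4,"z":0,"rx":0,"ry":0,"rz":0,"grip":0},{"x":0,"y":-4,"z":0,"rx":0,"ry":0,"rz":0,"grip":0},{"x":0,"y":-4,"z":0,"rx":0,"ry":0,"rz":0,"grip":0}]'; python3 -c "from h import *;tool()"
```

```text
time: 14.62
eef_pos: [0.6231, 0.1086, 0.0146]
tcp_rot: [0.424, 0.906, 0.0, 0.0]
contact_force: [-1.1, -0.7, 0.7]
opening: 0.0
finger_force: 0.0
t 14.6167 rest-frame mm [74.9 -3.7 14.6] yaw err deg -0.03862440584348649 tilt [ 0.0006 -0.    ] F [-1.1 -0.7  0.7] op 9.910680668973893e-05
```

```bash
python3 -m creep '[{"x":0,"y":-5,"z":0,"rx":0,"ry":0,"rz":0,"grip":0},{"x":0,"y":-5,"z":0,"rx":0,"ry":0,"rz":0,"grip":0},{"x":0,"y":-5,"z":0,"rx":0,"ry":0,"rz":0,"grip":0},{"x":0,"y":-5,"z":0,"rx":0,"ry":0,"rz":0,"grip":0},{"x":0,"y":-5,"z":0,"rx":0,"ry":0,"rz":0,"grip":0},{"x":0,"y":-5,"z":0,"rx":0,"ry":0,"rz":0,"grip":0},{"x":0,"y":-5,"z":0,"rx":0,"ry":0,"rz":0,"grip":0},{"x":0,"y":-5,"z":0,"rx":0,"ry":0,"rz":0,"grip":0},{"x":0,"y":-3,"z":0,"rx":0,"ry":0,"rz":0,"grip":0},{"x":0,"y":0,"z":0,"rx":0,"ry":0,"rz":0,"grip":0}]'; python3 -c "from h import *;tool()"
```

```text
time: 15.45
eef_pos: [0.5895, 0.081, 0.0141]
tcp_rot: [0.424, 0.906, -0.0, -0.0]
contact_force: [0.5, 0.5, -0.1]
opening: -0.001
finger_force: 0.0
t 15.45 rest-frame mm [31.3 -3.3 14.1] yaw err deg -0.05211561387725082 tilt [-0.0011 -0.0002] F [ 0.5  0.5 -0.1] op -0.0007200828171090065
```

```bash
python3 -m creep '[{"x":0,"y":-5,"z":0,"rx":0,"ry":0,"rz":0,"grip":0},{"x":0,"y":-5,"z":0,"rx":0,"ry":0,"rz":0,"grip":0},{"x":0,"y":-4,"z":0,"rx":0,"ry":0,"rz":0,"grip":0},{"x":0,"y":-2,"z":0,"rx":0,"ry":0,"rz":0,"grip":0},{"x":0,"y":-1,"z":0,"rx":0,"ry":0,"rz":0,"grip":0},{"x":0,"y":0,"z":0,"rx":0,"ry":0,"rz":0,"grip":0},{"x":0,"y":0,"z":0,"rx":0,"ry":0,"rz":0,"grip":0},{"x":0,"y":0,"z":0,"rx":0,"ry":0,"rz":0,"grip":0},{"x":0,"y":0,"z":0,"rx":0,"ry":0,"rz":0,"grip":0},{"x":0,"y":0,"z":0,"rx":0,"ry":0,"rz":0,"grip":0}]'; python3 -c "from h import *;tool()"
python3 -m creep '[{"x":0,"y":8,"z":0,"rx":0,"ry":0,"rz":0,"grip":0},{"x":0,"y":0,"z":-30,"rx":0,"ry":0,"rz":0,"grip":0},{"x":0,"y":0,"z":-30,"rx":0,"ry":0,"rz":0,"grip":0},{"x":20,"y":0,"z":0,"rx":0,"ry":0,"rz":0,"grip":0},{"x":20,"y":0,"z":0,"rx":0,"ry":0,"rz":0,"grip":0},{"x":20,"y":0,"z":0,"rx":0,"ry":0,"rz":0,"grip":0},{"x":0,"y":0,"z":0,"rx":0,"ry":0,"rz":0,"grip":0},{"x":0,"y":0,"z":0,"rx":0,"ry":0,"rz":0,"grip":0},{"x":0,"y":0,"z":0,"rx":0,"ry":0,"rz":0,"grip":0},{"x":0,"y":0,"z":0,"rx":0,"ry":0,"rz":0,"grip":0}]'
python3 - <<'E'
from h import *;tool()
from plant import optics
a=[]
for n in("wrist","scene"):
    c=optics.read_camera(n);np.savez(f"{n}3.npz",**{k:c[k] for k in("color","K","R","t")})
    a.append(c["color"])
b=cv2.resize(a[1][180:280,235:415],(720,400),interpolation=cv2.INTER_CUBIC)
cv2.imwrite("pics/ws3.png",cv2.resize(cv2.copyMakeBorder(a[0][150:350,0:400],0,0,0,0,0),(720,360)) )
im=np.vstack([cv2.resize(a[0][170:350,0:480],(720,270)),b[:320]])
cv2.imwrite("pics/ws3.png",im)
E
```

```text
time: 16.28
eef_pos: [0.5773, 0.0706, 0.0143]
tcp_rot: [0.424, 0.906, -0.0, -0.0]
contact_force: [0.2, -0.0, 0.5]
opening: -0.002
finger_force: 0.0
t 16.2833 rest-frame mm [15.3 -3.5 14.3] yaw err deg -0.02723052314587102 tilt [-0.0001 -0.    ] F [ 0.2 -0.   0.5] op -0.001823858404864578
time: 17.12
eef_pos: [0.5458, 0.1213, 0.0744]
tcp_rot: [0.424, 0.906, 0.0, 0.0]
contact_force: [-0.3, -0.4, -0.2]
opening: -0.005
finger_force: 0.0
t 17.1167 rest-frame mm [23.6 55.6 74.4] yaw err deg -0.06407881121507826 tilt [ 0.0007 -0.0002] F [-0.3 -0.4 -0.2] op -0.005128045309116572
```

View pics/ws3.png

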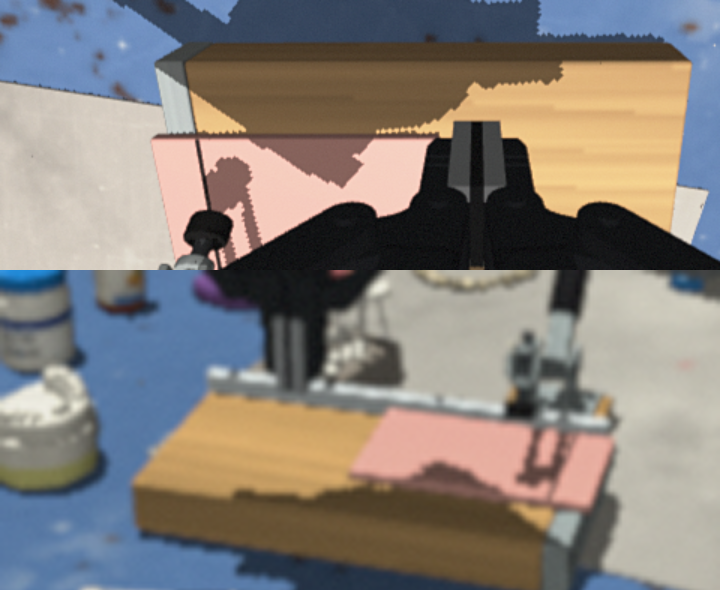

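The wrist crop shows the scribed line meeting the blank's near edge at (196,137), its front corner at (152,137), and the bed corners at (157,62) and (690,62). The scene crop shows the blank along the fence with its front near the nose.

Run:
```python
from h import *
c=dict(np.load("wrist3.npz"))
f=lambda l:np.array(l,float)/1.5+[0,170]
L=np.array([[-110,60,32],[110,60,32]])/1e3
px=f([[157,62],[690,62]])
# unknown: offset of rest (3D), blank x, blank y ; yaw fixed
P=lambda q,M:proj(c,place(R0,np.array(M)+0*np.array(M))+[q[0],q[1],q[2]])
def res(q):
    bx,by=q[3:]
    M=[[bx-.04,by+.035,.038],[bx-.06,by+.035,.038]]
    return np.r_[(P(q,L)-px).ravel(),(P(q,M)-f([[196,137],[152,136]])).ravel()]
r=least_squares(res,[0,0,0,-.06,-.007]);print(r.x*1e3,r.fun.round(2))
```

```text
[ 3.48996620e+00  1.20301172e-02 -4.11500325e+00 -5.51781344e+01
 -5.93301649e+00] [ 0.11  0.21 -0.11 -0.25  1.22 -0.34 -1.22  0.37]
```

Run:
```python
import numpy as np
c=np.load("wrist3.npz")["color"]
for r in(211,214,218,259,260,261,262,264,268,274,280,286): print(r,[int(v) for v in c[r,98:140].mean(1)] if r>230 else [int(v) for v in c[r,98:135].mean(1)])
```

```text
211 [149, 150, 149, 150, 142, 112, 85, 84, 86, 87, 90, 89, 90, 87, 87, 87, 86, 87, 87, 87, 88, 89, 86, 72, 50, 54, 70, 77, 75, 78, 71, 77, 78, 75, 76, 76, 77]
214 [150, 148, 149, 149, 148, 114, 92, 93, 94, 96, 98, 98, 99, 95, 95, 93, 94, 94, 95, 96, 94, 96, 95, 82, 61, 62, 81, 87, 87, 88, 88, 86, 87, 85, 87, 86, 88]
218 [146, 147, 145, 146, 146, 150, 191, 205, 203, 202, 201, 143, 98, 96, 91, 93, 95, 95, 96, 95, 97, 94, 94, 91, 78, 54, 73, 91, 92, 92, 95, 94, 95, 94, 94, 97, 93]
259 [204, 206, 207, 209, 207, 198, 173, 128, 121, 124, 122, 123, 124, 121, 120, 84, 70, 91, 119, 88, 73, 84, 86, 81, 69, 68, 88, 87, 72, 72, 73, 76, 60, 60, 71, 72, 73, 75, 74, 69, 70, 90]
260 [205, 205, 204, 205, 185, 144, 81, 62, 66, 68, 69, 66, 69, 67, 68, 64, 65, 61, 67, 63, 65, 64, 62, 63, 64, 67, 65, 65, 65, 65, 67, 67, 67, 68, 70, 68, 70, 70, 70, 68, 67, 67]
261 [204, 207, 203, 181, 122, 84, 72, 75, 74, 76, 76, 77, 76, 74, 77, 79, 77, 80, 77, 77, 78, 76, 78, 76, 82, 82, 78, 77, 76, 78, 80, 80, 79, 78, 83, 85, 77, 78, 80, 79, 82, 76]
262 [207, 202, 195, 153, 129, 128, 129, 130, 131, 131, 131, 132, 131, 1
[... 504 characters left out ...]
 212, 215, 217, 194, 60, 36, 112, 222, 219, 214, 215, 214, 214]
274 [203, 203, 205, 201, 187, 213, 213, 213, 212, 213, 212, 213, 214, 213, 213, 214, 213, 213, 211, 212, 212, 214, 213, 211, 211, 212, 212, 212, 213, 212, 214, 216, 217, 193, 60, 28, 100, 221, 219, 213, 213, 214]
280 [206, 204, 205, 209, 204, 194, 204, 212, 212, 211, 211, 212, 212, 211, 212, 211, 212, 212, 213, 213, 212, 212, 212, 211, 212, 212, 213, 211, 213, 212, 212, 213, 214, 218, 216, 70, 30, 98, 221, 218, 212, 212]
286 [205, 205, 207, 210, 207, 209, 207, 191, 212, 213, 212, 213, 212, 211, 211, 210, 211, 213, 211, 213, 212, 213, 212, 212, 213, 212, 211, 212, 212, 212, 212, 211, 214, 215, 218, 216, 83, 31, 90, 197, 126, 101]
```

Run:
```python
from h import *
c=dict(np.load("wrist3.npz"))
L=np.array([[-110,60,32],[110,60,32]])/1e3
px=np.array([[103.6,211.5],[460,211.5]])
P=lambda q,M:proj(c,place(R0,M)+[q[0],q[1],q[2]])
def res(q):
    bx,by=q[3:]
    return np.r_[(P(q,L)-px).ravel(),(P(q,[[bx-.04,by+.035,.038],[bx-.06,by+.035,.038]])-[[131.0,263],[100.2,263]]).ravel()]
r=least_squares(res,[0,0,0,-.06,-.007]);print(r.x*1e3,r.fun.round(2))
c=dict(np.load("scene3.npz"))
g=lambda l:np.array(l,float)/4+[235,180-270/4]
L=np.array([[-110,60,32],[110,60,32],[110,-50,44]])/1e3
B=np.array([[-60,-35,38],[-60,35,38],[60,35,38],[60,-35,38]])/1e3
print(inrest(fit(c,L,g([[545,543],[135,485],[210,369]]),R0)[0],fit(c,B,g([[614,440],[585,509],[350,474],[390,407]]),R0)[0]))
```

```text
[ 3.19817703e+00 -3.92227569e-02 -3.37870584e+00 -5.49532337e+01
 -7.08689350e+00] [ 0.05  0.23 -0.05 -0.24  0.51 -0.01 -0.51  0.03]
(np.float64(-0.05723198071757315), np.float64(-0.004608998589937609), np.float64(0.008878255249597289))
```

```bash
python3 -m creep '[{"x":-20,"y":0,"z":0,"rx":0,"ry":0,"rz":0,"grip":0},{"x":-20,"y":0,"z":0,"rx":0,"ry":0,"rz":0,"grip":0},{"x":-20,"y":0,"z":0,"rx":0,"ry":0,"rz":0,"grip":0},{"x":0,"y":0,"z":20,"rx":0,"ry":0,"rz":0,"grip":0},{"x":0,"y":0,"z":20,"rx":0,"ry":0,"rz":0,"grip":0},{"x":0,"y":0,"z":15,"rx":0,"ry":0,"rz":0,"grip":0},{"x":0,"y":0,"z":5,"rx":0,"ry":0,"rz":0,"grip":0},{"x":0,"y":0,"z":0,"rx":0,"ry":0,"rz":0,"grip":0},{"x":0,"y":-4,"z":0,"rx":0,"ry":0,"rz":0,"grip":0},{"x":0,"y":-4,"z":0,"rx":0,"ry":0,"rz":0,"grip":0}]'; python3 -c "from h import *;tool()"
python3 -m creep '[{"x":0,"y":-3,"z":0,"rx":0,"ry":0,"rz":0,"grip":0},{"x":0,"y":-3,"z":0,"rx":0,"ry":0,"rz":0,"grip":0},{"x":0,"y":-3,"z":0,"rx":0,"ry":0,"rz":0,"grip":0},{"x":0,"y":-3,"z":0,"rx":0,"ry":0,"rz":0,"grip":0},{"x":0,"y":-2,"z":0,"rx":0,"ry":0,"rz":0,"grip":0},{"x":0,"y":-1,"z":0,"rx":0,"ry":0,"rz":0,"grip":0},{"x":0,"y":0,"z":0,"rx":0,"ry":0,"rz":0,"grip":0},{"x":0,"y":0,"z":0,"rx":0,"ry":0,"rz":0,"grip":0},{"x":0,"y":0,"z":0,"rx":0,"ry":0,"rz":0,"grip":0},{"x":0,"y":0,"z":0,"rx":0,"ry":0,"rz":0,"grip":0}]'; python3 -c "from h import *;tool()"
```

```text
time: 18.05
eef_pos: [0.5781, 0.0703, 0.0154]
tcp_rot: [0.424, 0.906, 0.0, 0.001]
contact_force: [-0.6, 0.3, 0.3]
opening: 0.003
finger_force: 0.0
t 18.05 rest-frame mm [15.7 -4.2 15.4] yaw err deg -0.01912094425154559 tilt [ 0.0021 -0.0002] F [-0.6  0.3  0.3] op 0.0026397766395484545
time: 18.88
eef_pos: [0.5656, 0.061, 0.0141]
tcp_rot: [0.424, 0.906, -0.0, -0.0]
contact_force: [0.5, 0.4, -0.5]
opening: 0.001
finger_force: 0.0
t 18.8833 rest-frame mm [ 0.2 -3.4 14.1] yaw err deg -0.0315057985142134 tilt [-0.0005 -0.    ] F [ 0.5  0.4 -0.5] op 0.0014932157513642625
```

```bash
python3 -m creep '[{"x":0,"y":8,"z":0,"rx":0,"ry":0,"rz":0,"grip":0},{"x":0,"y":10,"z":-30,"rx":0,"ry":0,"rz":0,"grip":0},{"x":0,"y":0,"z":-30,"rx":0,"ry":0,"rz":0,"grip":0},{"x":20,"y":0,"z":0,"rx":0,"ry":0,"rz":0,"grip":0},{"x":20,"y":0,"z":0,"rx":0,"ry":0,"rz":0,"grip":0},{"x":20,"y":0,"z":0,"rx":0,"ry":0,"rz":0,"grip":0},{"x":0,"y":0,"z":0,"rx":0,"ry":0,"rz":0,"grip":0},{"x":0,"y":0,"z":0,"rx":0,"ry":0,"rz":0,"grip":0},{"x":0,"y":0,"z":0,"rx":0,"ry":0,"rz":0,"grip":0},{"x":0,"y":0,"z":0,"rx":0,"ry":0,"rz":0,"grip":0}]'
python3 - <<'E'
from h import *;tool()
from plant import optics
c=optics.read_camera("wrist");np.savez("wrist4.npz",**{k:c[k] for k in("color","K","R","t")})
a=c["color"].astype(int)
pink=(a[:,:,2]-a[:,:,0]>12)&(abs(a[:,:,0]-a[:,:,1])<14)&(a[:,:,2]>60)
for x in range(70,270,20):
    r=np.flatnonzero(pink[230:300,x]);print(x,(r[:1]+230).tolist(),end=' ')
print()
for r in(264,268,274,280,286):
    v=a[r,80:170].mean(1);e=np.flatnonzero(pink[r,:300])[:1];print(r,"front",e,"line",80+int(v.argmin()),int(v.min()))
for r in(207,211,215,219): print(r,a[r,105:150].mean(1).astype(int).tolist())
print(a[212,462:500].mean(1).astype(int).tolist())
v=cv2.resize(c["color"][170:350,0:480],(720,270));cv2.imwrite("pics/w4.png",v)
E
```

```text
time: 19.72
eef_pos: [0.5419, 0.1181, 0.0744]
tcp_rot: [0.424, 0.906, 0.0, 0.0]
contact_force: [-0.1, 0.1, -0.3]
opening: -0.001
finger_force: 0.0
t 19.7167 rest-frame mm [18.6 55.6 74.4] yaw err deg -0.058563797170034584 tilt [ 0.0007 -0.0002] F [-0.1  0.1 -0.3] op -0.0007850029155474074
70 [234] 90 [238] 110 [258] 130 [259] 150 [259] 170 [259] 190 [259] 210 [259] 230 [259] 250 [259] 
264 front [0] line 115 37
268 front [0] line 116 26
274 front [0] line 117 28
280 front [0] line 118 36
286 front [0] line 119 44
207 [150, 149, 151, 152, 152, 149, 150, 153, 152, 152, 153, 136, 94, 66, 59, 58, 63, 61, 63, 61, 64, 63, 63, 63, 61, 64, 65, 63, 64, 61, 57, 56, 55, 57, 63, 66, 60, 62, 65, 62, 61, 61, 63, 62, 62]
211 [149, 149, 149, 147, 151, 149, 106, 85, 85, 86, 85, 88, 90, 90, 89, 86, 87, 87, 84, 86, 87, 86, 88, 86, 69, 57, 52, 64, 75, 78, 75, 75, 76, 75, 76, 78, 76, 77, 78, 78, 75, 76, 75, 77, 75]
215 [146, 147, 147, 147, 150, 146, 115, 94, 95, 98, 96, 94, 97, 98, 93, 96, 93, 93, 96, 93, 96, 96, 95, 96, 87, 67, 54, 82, 93, 87, 92, 87, 89, 89, 90, 89, 87, 88, 88, 88, 88, 88, 89, 89, 90]
219 [145, 146, 146, 145, 148, 149, 145, 106, 94, 94, 95, 95, 101, 98, 100, 95, 94, 92, 96, 95, 96, 95, 97, 94, 96, 82, 60, 63, 88, 98, 95, 94, 91, 93, 94, 90, 93, 93, 96, 93, 93, 95, 93, 92, 95]
[160, 158, 159, 158, 158, 159, 152, 152, 150, 148, 150, 156, 159, 164, 168, 166, 163, 160, 157, 155, 153, 155, 155, 152, 151, 152, 148, 149, 145, 145, 144, 142, 146, 143, 144, 142, 142, 143]
```

View pics/w4.png

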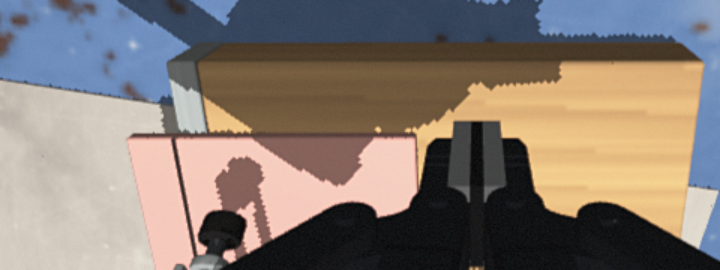

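The line now meets the blank's near edge at (115,263) in full-image pixels. The bed corners are at (111,211) and (468,211), and the near edge is level at row 259, so the blank is parallel to the fence.

Run:
```python
from h import *
c=dict(np.load("wrist4.npz"))
L=np.array([[-110,60,32],[110,60,32]])/1e3
px=np.array([[111,211.5],[468,211.5]])
P=lambda q,M:proj(c,place(R0,M)+[q[0],q[1],q[2]])
def res(q):
    bx,by=q[3:]
    return np.r_[(P(q,L)-px).ravel(),(P(q,[[bx-.04,by+.035,.038],[bx-.06,by+.035,.038],[bx+.06,by+.035,.038]])-[[115,263],[85.2,262],[277.3,262]]).ravel()]
r=least_squares(res,[0,0,0,-.06,-.007]);print(r.x*1e3,r.fun.round(2))
```

```text
[ 2.88134482e+00  4.22284145e-02 -2.55013107e+00 -6.85762840e+01
 -6.44039268e+00] [-0.36  0.29  0.36 -0.17  1.55 -0.65 -0.63  0.4  -0.91  0.13]
```

Blank is about x = -69, y = -6.5 mm, so the line is within about 1 mm of the edge and the blank is on the fence. Now the handle: lift and cross to above its end.

```bash
python3 -m creep '[{"x":0,"y":0,"z":-40,"rx":0,"ry":0,"rz":0,"grip":0},{"x":0,"y":0,"z":-40,"rx":0,"ry":0,"rz":0,"grip":0},{"x":-30,"y":-15,"z":0,"rx":0,"ry":0,"rz":0,"grip":0},{"x":-31,"y":-16,"z":0,"rx":0,"ry":0,"rz":0,"grip":0},{"x":-31,"y":-16,"z":0,"rx":0,"ry":0,"rz":0,"grip":0},{"x":-31,"y":-16,"z":0,"rx":0,"ry":0,"rz":0,"grip":0},{"x":-31,"y":-16,"z":0,"rx":0,"ry":0,"rz":0,"grip":0},{"x":-29,"y":-14,"z":0,"rx":0,"ry":0,"rz":0,"grip":0},{"x":0,"y":0,"z":0,"rx":0,"ry":0,"rz":0,"grip":0},{"x":0,"y":0,"z":0,"rx":0,"ry":0,"rz":0,"grip":0}]'; python3 -c "from h import *;tool()"
```

```text
time: 20.6
eef_pos: [0.5874, -0.0839, 0.1541]
tcp_rot: [0.426, 0.905, 0.0, -0.0]
contact_force: [0.8, 0.5, -0.8]
opening: 0.002
finger_force: 0.0
t 20.6 rest-frame mm [ -76.  -128.5  154.1] yaw err deg -0.26688374777385554 tilt [-0.0001  0.0002] F [ 0.8  0.5 -0.8] op 0.0018508993207970654
```

```bash
python3 -m creep '[{"x":0,"y":1,"z":20,"rx":0,"ry":0,"rz":0,"grip":0},{"x":0,"y":0,"z":20,"rx":0,"ry":0,"rz":0,"grip":0},{"x":0,"y":0,"z":8,"rx":0,"ry":0,"rz":0,"grip":0},{"x":0,"y":0,"z":3,"rx":0,"ry":0,"rz":0,"grip":0},{"x":0,"y":0,"z":3,"rx":0,"ry":0,"rz":0,"grip":0},{"x":-1,"y":0,"z":3,"rx":0,"ry":0,"rz":0,"grip":0},{"x":-2,"y":0,"z":3,"rx":0,"ry":0,"rz":0,"grip":0},{"x":-2,"y":0,"z":3,"rx":0,"ry":0,"rz":0,"grip":0},{"x":0,"y":0,"z":0,"rx":0,"ry":0,"rz":0,"grip":0},{"x":0,"y":0,"z":0,"rx":0,"ry":0,"rz":0,"grip":0}]'; python3 -c "from h import *;tool()"
```

```text
time: 21.43
eef_pos: [0.5916, -0.0849, 0.0916]
tcp_rot: [0.424, 0.906, 0.0, 0.001]
contact_force: [0.1, -0.8, -0.4]
opening: -0.004
finger_force: 0.0
t 21.4333 rest-frame mm [ -73.5 -132.    91.6] yaw err deg -0.05480835700403263 tilt [ 0.0014 -0.0001] F [ 0.1 -0.8 -0.4] op -0.003924997676988177
```

```bash
python3 -m creep '[{"x":0,"y":0,"z":2,"rx":0,"ry":0,"rz":0,"grip":0},{"x":0,"y":0,"z":2,"rx":0,"ry":0,"rz":0,"grip":0},{"x":0,"y":0,"z":2,"rx":0,"ry":0,"rz":0,"grip":0},{"x":-1,"y":0,"z":2,"rx":0,"ry":0,"rz":0,"grip":0},{"x":-1,"y":0,"z":2,"rx":0,"ry":0,"rz":0,"grip":0},{"x":-1,"y":0,"z":2,"rx":0,"ry":0,"rz":0,"grip":0},{"x":-1,"y":0,"z":2,"rx":0,"ry":0,"rz":0,"grip":0},{"x":-1,"y":0,"z":2,"rx":0,"ry":0,"rz":0,"grip":0},{"x":-1,"y":0,"z":2,"rx":0,"ry":0,"rz":0,"grip":0},{"x":-1,"y":0,"z":2,"rx":0,"ry":0,"rz":0,"grip":0}]'
python3 - <<'E'
from h import *;tool()
from plant import optics
c=optics.read_camera("scene");a=c["color"]
for A in(.95,.75,.5,.25,0):print(A,proj(c,place(R0,[[-.075,-.076-.09*np.cos(A),.058+.09*np.sin(A)]])).round())
np.savez("scene5.npz",**{k:c[k] for k in("color","K","R","t")})
P=place(R0,[[-.0735,-.139,.0924]]);print("tip",proj(c,P))
g=a[150:245,355:410].max(2)
for r in range(0,95,2):print(r+150,''.join('#' if v<45 else '+' if v<90 else '.' for v in g[r]))
E
```

```text
time: 22.27
eef_pos: [0.5957, -0.0903, 0.0711]
tcp_rot: [0.424, 0.906, 0.0, 0.0]
contact_force: [0.6, -0.0, 2.6]
opening: -0.001
finger_force: 1.1
t 22.2667 rest-frame mm [ -73.8 -138.7   71.1] yaw err deg -0.0363436129827534 tilt [ 0.0004 -0.0001] F [ 0.6 -0.   2.6] op -0.0006364951180672375
0.95 [[381. 162.]]
0.75 [[382. 165.]]
0.5 [[382. 170.]]
0.25 [[383. 178.]]
0 [[382. 186.]]
tip [[380.07985591 176.66972408]]
150 ......+########+..+######+..+####+.......+######+..++++
152 ........+################+..+####+.....+######+....++++
154 .........+###############+++######++########++.....++++
156 .........++###############+###############++.......++++
158 ....+++++++.....++#######+++############+.........+++++
160 ....+#++#+.........+#############++++++...........+++++
162 ....+####++.........+#+++#+++##+...................++++
164 ....+#####+.........++..++..+##+..................+++++
166 ....................++..++..+###..................+++++
168 ....................#+..++..+##+..................+++++
170 ....................#+..++..+##+.................++..++
172 .................
[... 1498 characters left out ...]
............................+++++++++++.
224 .......+####......................................+....
226 .......................................................
228 .........................................+..++.++......
230 .......................................................
232 .......................................................
234 .......................................................
236 .......................................................
238 .......................................................
240 .......................................................
242 ..........................+++..........................
244 .........................++++..........................
```

The numeric scene view and the 2.6 N force show the fingers on the handle and pressing it down. I'll continue.

```bash
python3 -m creep '[{"x":-1,"y":0,"z":2,"rx":0,"ry":0,"rz":0,"grip":0},{"x":-1,"y":0,"z":2,"rx":0,"ry":0,"rz":0,"grip":0},{"x":-1,"y":0,"z":2,"rx":0,"ry":0,"rz":0,"grip":0},{"x":-1,"y":0,"z":2,"rx":0,"ry":0,"rz":0,"grip":0},{"x":-1,"y":0,"z":2,"rx":0,"ry":0,"rz":0,"grip":0},{"x":-1,"y":0,"z":2,"rx":0,"ry":0,"rz":0,"grip":0},{"x":-1,"y":0,"z":2,"rx":0,"ry":0,"rz":0,"grip":0},{"x":0,"y":0,"z":2,"rx":0,"ry":0,"rz":0,"grip":0},{"x":0,"y":0,"z":2,"rx":0,"ry":0,"rz":0,"grip":0},{"x":0,"y":0,"z":2,"rx":0,"ry":0,"rz":0,"grip":0}]'; python3 -c "from h import *;tool()"
python3 -m creep '[{"x":0,"y":0,"z":1,"rx":0,"ry":0,"rz":0,"grip":0},{"x":0,"y":0,"z":1,"rx":0,"ry":0,"rz":0,"grip":0},{"x":0,"y":0,"z":1,"rx":0,"ry":0,"rz":0,"grip":0},{"x":0,"y":0,"z":1,"rx":0,"ry":0,"rz":0,"grip":0},{"x":0,"y":0,"z":1,"rx":0,"ry":0,"rz":0,"grip":0},{"x":0,"y":0,"z":1,"rx":0,"ry":0,"rz":0,"grip":0},{"x":0,"y":0,"z":0,"rx":0,"ry":0,"rz":0,"grip":0},{"x":0,"y":0,"z":0,"rx":0,"ry":0,"rz":0,"grip":0},{"x":0,"y":0,"z":0,"rx":0,"ry":0,"rz":0,"grip":0},{"x":0,"y":0,"z":0,"rx":0,"ry":0,"rz":0,"grip":0}]'; python3 -c "from h import *;tool()"
```

```text
time: 23.15
eef_pos: [0.6, -0.0959, 0.0512]
tcp_rot: [0.424, 0.906, -0.0, 0.0]
contact_force: [-0.5, -0.3, 1.6]
opening: -0.001
finger_force: 1.1
t 23.15 rest-frame mm [ -74.  -145.9   51.2] yaw err deg -0.019693041583137894 tilt [ 0.0003 -0.001 ] F [-0.5 -0.3  1.6] op -0.0005732615775830587
time: 23.98
eef_pos: [0.6005, -0.0958, 0.0457]
tcp_rot: [0.424, 0.906, -0.0, 0.001]
contact_force: [0.5, -2.6, 4.9]
opening: 0.003
finger_force: 2.0
t 23.9833 rest-frame mm [ -73.6 -146.    45.7] yaw err deg -0.032112668896695104 tilt [ 0.0014 -0.0007] F [ 0.5 -2.6  4.9] op 0.0029351109215736276
```

```bash
python3 -m creep '[{"x":0,"y":0,"z":1,"rx":0,"ry":0,"rz":0,"grip":0},{"x":0,"y":0,"z":1,"rx":0,"ry":0,"rz":0,"grip":0},{"x":0,"y":0,"z":1,"rx":0,"ry":0,"rz":0,"grip":0},{"x":0,"y":0,"z":0,"rx":0,"ry":0,"rz":0,"grip":0},{"x":0,"y":0,"z":0,"rx":0,"ry":0,"rz":0,"grip":0},{"x":0,"y":0,"z":0,"rx":0,"ry":0,"rz":0,"grip":0},{"x":0,"y":0,"z":0,"rx":0,"ry":0,"rz":0,"grip":0},{"x":0,"y":0,"z":0,"rx":0,"ry":0,"rz":0,"grip":0},{"x":0,"y":0,"z":0,"rx":0,"ry":0,"rz":0,"grip":0},{"x":0,"y":0,"z":0,"rx":0,"ry":0,"rz":0,"grip":0}]'; python3 -c "from h import *;tool()"
```

```text
time: 24.82
eef_pos: [0.6007, -0.0959, 0.044]
tcp_rot: [0.424, 0.906, -0.0, 0.001]
contact_force: [-1.6, -2.7, 9.7]
opening: 0.002
finger_force: 5.0
t 24.8167 rest-frame mm [ -73.6 -146.2   44. ] yaw err deg -0.01979433163748467 tilt [ 0.0011 -0.0009] F [-1.6 -2.7  9.7] op 0.0015167943213573868
```

```bash
python3 -m creep '[{"x":0,"y":0,"z":1,"rx":0,"ry":0,"rz":0,"grip":0},{"x":0,"y":0,"z":1,"rx":0,"ry":0,"rz":0,"grip":0},{"x":0,"y":0,"z":1,"rx":0,"ry":0,"rz":0,"grip":0},{"x":0,"y":0,"z":0,"rx":0,"ry":0,"rz":0,"grip":0},{"x":0,"y":0,"z":0,"rx":0,"ry":0,"rz":0,"grip":0},{"x":0,"y":0,"z":0,"rx":0,"ry":0,"rz":0,"grip":0},{"x":0,"y":0,"z":0,"rx":0,"ry":0,"rz":0,"grip":0},{"x":0,"y":0,"z":0,"rx":0,"ry":0,"rz":0,"grip":0},{"x":0,"y":0,"z":0,"rx":0,"ry":0,"rz":0,"grip":0},{"x":0,"y":0,"z":0,"rx":0,"ry":0,"rz":0,"grip":0}]'; python3 -c "from h import *;tool()"
```

```text
time: 25.65
eef_pos: [0.6008, -0.0959, 0.0436]
tcp_rot: [0.424, 0.906, -0.0, 0.0]
contact_force: [-7.3, -2.1, 21.6]
opening: 0.0
finger_force: 10.7
t 25.65 rest-frame mm [ -73.5 -146.3   43.6] yaw err deg -0.001948105053313113 tilt [ 0.     -0.0007] F [-7.3 -2.1 21.6] op 0.00017948316358739323
```

The handle is at its stop: 21.6 N with almost no further travel. Now I'll lift off and check numerically.

```bash
python3 -m creep '[{"x":0,"y":0,"z":-5,"rx":0,"ry":0,"rz":0,"grip":0},{"x":0,"y":0,"z":-20,"rx":0,"ry":0,"rz":0,"grip":0},{"x":0,"y":0,"z":-35,"rx":0,"ry":0,"rz":0,"grip":0},{"x":0,"y":0,"z":-40,"rx":0,"ry":0,"rz":0,"grip":0},{"x":0,"y":0,"z":-40,"rx":0,"ry":0,"rz":0,"grip":0},{"x":0,"y":0,"z":-20,"rx":0,"ry":0,"rz":0,"grip":0},{"x":0,"y":0,"z":0,"rx":0,"ry":0,"rz":0,"grip":0},{"x":0,"y":0,"z":0,"rx":0,"ry":0,"rz":0,"grip":0},{"x":0,"y":0,"z":0,"rx":0,"ry":0,"rz":0,"grip":0},{"x":0,"y":0,"z":0,"rx":0,"ry":0,"rz":0,"grip":0}]'
python3 - <<'E'
from h import *;tool()
from plant import optics
c=optics.read_camera("scene");a=c["color"].astype(int)
print("near-side pt of blank front/line px expected (bx=-69):",proj(c,place(R0,[[-.129,.028,.038],[-.109,.028,.038],[-.109,-.042,.038],[-.009,.028,.038],[-.11,.06,.032]])).round(1).tolist())
for A in(.3,.12,0):print(A,"handle end",proj(c,place(R0,[[-.075,-.166+.09*(1-np.cos(A)),.058+.09*np.sin(A)]])).round(1))
p=(a[:,:,2]-a[:,:,0]>25)&(abs(a[:,:,0]-a[:,:,1])<25)
g=a.max(2)
for r in range(176,252,2):print(r,''.join('p' if p[r,x] else '#' if g[r,x]<50 else '+' if g[r,x]<100 else '.' for x in range(318,402)))
E
```

```text
time: 26.48
eef_pos: [0.5981, -0.0945, 0.1958]
tcp_rot: [0.424, 0.906, -0.0, -0.003]
contact_force: [-0.2, 1.1, -0.1]
opening: 0.003
finger_force: 0.0
t 26.4833 rest-frame mm [ -74.6 -143.5  195.8] yaw err deg -0.024805700146249415 tilt [-0.0059  0.0026] F [-0.2  1.1 -0.1] op 0.0028267188244207857
near-side pt of blank front/line px expected (bx=-69): [[391.4, 238.8], [380.8, 237.3], [387.3, 220.6], [330.1, 230.1], [377.9, 248.7]]
0.3 handle end [[382.5 176.2]]
0.12 handle end [[382.5 182.2]]
0 handle end [[382.3 186.4]]
176 pppp.ppppppp..........................................................p.............
178 ppppp...ppp........p.............................p........................p.........
180 pppp.....p+...............p................ppp...p.................................+
182 ...+.p..................p....ppp...pp.ppppppp.......................................
184 .................................pp..p..............................................
186 .............................................................+++++..................
188 ...................................
[... 2108 characters left out ...]
...........................pppppppppppppppppppppppppppppppppppppppp........++
238 .................................................ppppppppppppppppppppppppp.........+
240 ..............................................................ppppppppppp+++++......
242 ..............................................................++++++++..++++++......
244 ......................................................p.......+++++++++++++++.......
246 .....................................................p.......++++++++++++++++.......
248 ............................................................++++++++++++++++........
250 ....................................................p......+++++++++++++++++........
```

The handle end is at row ~187, matching fully down. The foot is on the blank, and its front corner is at (391,240) as expected. I'm handing in.

```bash
python3 -c "from plant import sign_off;print(sign_off())"
```

```text
the job is handed in; nothing more can be done
None
```

I pushed the blank flat along the fence with its scribed line about 1 mm from the front edge, pressed the clamp handle to its stop, and handed the job in at about 26.5 s; no verdict was returned.

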